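Put one type tray away and draw out the other

TASK

On the binder's bench, first push the red tray, which has been left sticking out, fully home; then hook a fingertip behind the raised lip of the blue tray and draw it out as far as it goes. Work with the fingertips only: do not pinch the tray fronts and do not lift anything. The brass stamps must stay standing in the blue tray and the type blocks stay in the red one, and the green tray and the other things on the bench are to be left where they are.

Things in the scene. Friction and masses are not known exactly. Their poses are not given: they have to be found in the camera images.
- red_tray (a joint): how far the red-fronted tray is drawn out, m: 0 = fully home, 0.10 = its stop; grows as the tray moves towards the robot. Slides stiffly (about 2.5 N of friction, tray mass 0.55 kg plus contents), no spring, stays where left. It starts 55 to 85 mm out. It runs in a fixed open-topped wooden carrier, 136 mm wide, rails 44 mm above the bench.
- blue_tray (a joint): the same for the blue-fronted tray (same construction, 0 home, 0.10 at its stop); starts 0 to 10 mm out.
- green_tray (a joint): the same for the green-fronted tray; starts 0 to 10 mm out, to be left alone.
- red_lip_mid (a point): middle of the top edge of the red tray's lip, 63 mm above the bench, moving with it. x: level, along the rail, inwards (home, away from the robot); y along the lip; z up. Lip board: 118 mm wide, 6 thick (3 mm either side of this point); in front a 6 mm panel of the same colour, 6 mm lower (outer surface x = -9 mm). Behind it (+x) an empty finger well at x = 3 to 58 mm, 108 wide, floor 42 mm down, then a 28 mm high cross wall and the 130 mm long compartment.
- blue_lip_mid (a point): middle of the top edge of the blue tray's lip, 63 mm above the bench, moving with it. x: level, along the rail, inwards (home, away from the robot); y along the lip; z up. Lip board: 118 mm wide, 6 thick (3 mm either side of this point); in front a 6 mm panel of the same colour, 6 mm lower (outer surface x = -9 mm). Behind it (+x) an empty finger well at x = 3 to 58 mm, 108 wide, floor 42 mm down, then a 28 mm high cross wall and the 130 mm long compartment.
- green_lip_mid (a point): middle of the top edge of the green tray's lip, 63 mm above the bench, moving with it. x: level, along the rail, inwards (home, away from the robot); y along the lip; z up. Lip board: 118 mm wide, 6 thick (3 mm either side of this point); in front a 6 mm panel of the same colour, 6 mm lower (outer surface x = -9 mm). Behind it (+x) an empty finger well at x = 3 to 58 mm, 108 wide, floor 42 mm down, then a 28 mm high cross wall and the 130 mm long compartment.
- stamp_a: brass hand stamp standing loose in the blue tray (front one), 28 mm foot diameter, 68 mm tall, about 150 g, origin at the centre of its underside, z up; tips if jerked
- type_a: dark wood and metal type block lying loose in the red tray, 40 x 24 x 23 mm, origin at the centre of its underside
- stamp_b: brass hand stamp standing loose in the blue tray (rear one), 28 mm foot diameter, 68 mm tall, about 150 g, origin at the centre of its underside, z up; tips if jerked
- type_b: dark wood and metal type block lying loose in the red tray, 40 x 24 x 23 mm, origin at the centre of its underside
- paste_jar: small jar standing in the green tray, 50 mm diameter, 55 mm tall, origin at the centre of its underside
- glue_tub: white tub with blue cap on the bench, 100 mm diameter, 130 mm tall, origin at the centre of its underside
- ink_bottle: amber ink bottle with black cap on the bench, 44 mm diameter, 75 mm tall, origin at the centre of its underside
- hammer: small hammer lying on the bench, origin under its middle, x axis along the handle towards the head

How it is judged:
By the outcome, as a careful person would: the job done as asked, in the order asked, and still so for the second after the job is handed in, with the robot touching nothing.
It also fails if it takes over 46 s, if anything falls off the work surface, if the arm or the gripper's body presses on something with over 40 N, if the wrist force passes 120 N, or if a joint passes its speed limit or range.

ROBOT

A 7-joint arm with a two-finger parallel gripper is mounted at the origin on the work surface. World frame = base frame: x ahead of the robot, y to its left, z up, the work surface at z = 0. Lengths are in m, angles in rad, forces in N, time in s.
With the tool pointing down it reaches from about 0.4 to 0.85 m from the base axis. Payload 10.4 kg.
Tool frame: the origin (TCP) lies between the finger pads; the fingertips stand 22 mm ahead of it and the grasp point (between the pads) lies 3 mm ahead of it; z points along the fingers, y is the line along which they close (so a half turn about z gives the same grasp; the last joint's range is limited). The gripper opens to 85 mm and grips with 20 to 120 N. Pads are 22 mm wide; open, the fingers measure 114 mm over their backs; the gripper's body (76 mm by 85 mm) begins 54 mm behind the grasp point. The pads swing forward as they close: fully open they stand 13 mm farther back than shut.
Start: joints at [1.081, 0.332, -0.065, 1.46, 0.022, 1.35, -0.088], TCP at [0.281, -0.558, 0.253] pointing down, gripper open.
Joint ranges: [-2.6, 2.6], [-0.5, 2.12], [-1.47, 1.34], [0.16, 2.42], [-1.27, 4.41], [0.06, 2.06], [-2.6, 2.6]. Speed limits (rad/s): [2.22, 2.22, 2.79, 2.79, 3.14, 3.14, 3.14].

INTERFACE

Orientations are given as a unit quaternion [x, y, z, w].
In Python, from workcell import manip, camera, ticket, boxes_of, outline_of gives the robot as it stands.
- The arm moves only by the tool carry_out, never from a script. Its argument "deltas" is a list of rows, each a list of 5 numbers: the shift along the tool's x, y, z as a fraction of full scale, then the turn about the tool's z as a fraction of full scale, then the opening, from -1 (shut) to 1 (fully open), so that 0 is half open. In form: [[tx, ty, tz, spin, gripper], ...]. A call has 1 to 20 rows; each row is the pose to reach, as a shift and turn from the pose commanded when the call began, along the tool's axes at that moment; what a row does not reach only later rows make up. Full scale, the value 1, is 150 mm for a shift and 30 degrees for a turn. A row lasts 1/8 s, in which the tool goes at most 62.5 mm and 10.7 degrees, less where a joint would pass 70% of its speed; a pose out of reach is approached as far as the arm can. A call with a number of a shift or a turn outside -1 to 1 is refused whole. A call with a gripper value outside its range is refused whole. The fingers move at their own pace and stop on an object; "force" is the grip in N (left out, the last holds). Time passes only in rows, so rows that repeat a pose let the fingers close. It gives the time, the measured TCP pose, the force, the opening and the grip force at its end, in the units of the state.
- manip.get_obs(): the state, without advancing time (a new reading comes with each control period).
- camera(name): name is "side" or "top" or "wrist"; returns a dict with "img" (384x512x3 uint8, red, green, blue), "depth" (384x512 float32, m along the optical axis (not along the pixel's ray), 0 where there is no reading), "vertical_fov" (degrees; the focal length in pixels is half the picture's height over the tangent of half this angle, whatever the lens; pixels are square), "cx", "cy" (the principal point, pixels), "R" (3x3) and "t" (3): a world point X has camera coordinates R X + t. Camera axes: x right, y down, z forward; pixel columns grow to the right and rows downward; lengths in m; the calibration is good to about 2 mm. A picture is of the moment at which its call begins.
- ticket.hand_in(): hands the job in; it is judged then, once.
Trained networks look in a picture, given as the dict that the camera call returned (one of the last four; its "shot" number tells which), for a name from the list of things; names that differ only in an ending like _2 or _b are one class to them, and where a whole thing is asked for, a point or a joint stands for the part that bears it (a point fixed in the world has none). Each returns a list of dicts, best first, with "conf" (0 to 1); they miss things now and then, are a little off and sometimes report something else, mostly with a low value. They report only what shows in the picture. A call takes as long as a camera call.
- boxes_of(query, picture): "position" ([x, y, z] in m, in world coordinates, good to about 4 mm: the middle of the surface that is visible of it).
- outline_of(query, picture): "region" (384x512 bool, what is visible of it).
The state is a dict: "clock": time; "joint_pos": joint angles; "joint_velocities": joint speeds; "tau": joint torques, N m; "position": TCP position; "ee_rot": TCP orientation; "ft_force": force on the tool from outside, world axes, zero at the start; "torque": the same for the moment, N m; "grip_width": opening from 0.0 (shut) to 1.0 (fully open); "grasp_force": force on a finger pad.
Only numpy, scipy, OpenCV 4.12 (cv2) and the standard library are available. Lean on these libraries where they do the work, as an engineer would, in place of code of your own. Each camera call takes 0.05 s, during which the arm holds its last target. There are 200 camera calls.

## Working session

There is one attempt and no reset: what is moved stays moved. The work goes in short steps, Python scripts to look and compute and a tool call to move; the robot and the scene stay as the last step left them, time stands still between calls to the robot, and variables do not carry over. Pictures are saved under pics/ and viewed, at most 10 in all, crops included, and the job is handed in when it is done.

Besides the shell and the picture viewer there is one more tool, called after "Emit:" as name([rows], argument=value, ...), one row to a line, values as JSON. carry_out: Moves the arm, as the interface text tells. Its arguments: {"type":"object","properties":{"deltas":{"type":"array","items":{"type":"array","items":{"type":"number"}}},"force":{"type":"number"}},"required":["deltas"]}

```bash
mkdir -p pics
cat > h.py <<'E'
import numpy as np, cv2
from workcell import manip, camera, ticket, boxes_of, outline_of
def cloud(p):
    h,w=p["depth"].shape; f=h/2/np.tan(np.radians(p["vertical_fov"])/2)
    v,u=np.mgrid[:h,:w]; d=p["depth"]
    c=np.stack([(u-p["cx"])/f*d,(v-p["cy"])/f*d,d],-1)
    return (c-p["t"])@p["R"]
E
python3 - <<'E'
from h import *
o=manip.get_obs();print(o["clock"],o["position"],o["ee_rot"],o["grip_width"])
ps=[camera("top"),camera("side")]
for n,p in zip(("top","side"),ps):
    cv2.imwrite(f"pics/{n}0.png",p["img"][...,::-1])
    C=cloud(p)
    for q in ["red_lip_mid","blue_lip_mid","green_lip_mid"]:
        for b in outline_of(q,p)[:1]:
            P=C[b["region"]&(p["depth"]>0)]
            T=P[abs(P[:,2]-.063)<.004]
            print(n,q,round(b["conf"],2),len(P),len(T),T.mean(0).round(4) if len(T) else P.mean(0))
            if len(T)>20:
                r=cv2.minAreaRect((T[:,:2]*1000).astype(np.float32));print(r)
    for q in ["stamp_a","type_a","paste_jar","glue_tub","ink_bottle","hammer"]:
        print(n,q,[(round(b["conf"],2),np.round(b["position"],3)) for b in boxes_of(q,p)[:2]])
E
```

```text
0.0 [ 0.28109101 -0.5578179   0.2524794 ] [ 9.72883921e-01  2.31292687e-01 -2.22295107e-04 -7.20804686e-04] 1.0013295797355128
top red_lip_mid 0.72 2008 72 [0.4849 0.211  0.0621]
((482.41961669921875, 211.373779296875), (116.42764282226562, 10.085970878601074), 89.7830581665039)
top green_lip_mid 0.62 1905 60 [0.5436 0.0152 0.0623]
((541.6489868164062, 17.150718688964844), (113.42259979248047, 10.097725868225098), 89.8596420288086)
top stamp_a [(0.61, array([ 0.706, -0.171,  0.076])), (0.47, array([0.671, 0.027, 0.081]))]
top type_a [(0.44, array([0.584, 0.172, 0.044])), (0.42, array([0.618, 0.237, 0.045]))]
top paste_jar [(0.63, array([0.673, 0.026, 0.079]))]
top glue_tub [(0.87, array([0.465, 0.444, 0.128]))]
top ink_bottle [(0.51, array([ 0.284, -0.357,  0.052]))]
top hammer [(0.67, array([ 0.417, -0.516,  0.023]))]
side red_lip_mid 0.39 68 0 [0.63807097 0.12896449 0.07263467]
side blue_lip_mid 0.78 1571 97 [ 0.5456 -0.1606  0.0628]
((618.6600341796875, -144.37417602539062), (180.37059020996094, 109.71089172363281), 10.763113975524902)
side green_lip_mid 0.68 758 2 [0.6789 0.028  0.0653]
side stamp_a [(0.73, array([ 0.642, -0.161,  0.056])), (0.62, array([ 0.705, -0.181,  0.057]))]
side type_a []
side paste_jar []
side glue_tub [(0.4, array([0.424, 0.432, 0.017])), (0.3, array([0.653, 0.022, 0.031]))]
side ink_bottle [(0.96, array([ 0.278, -0.372,  0.046]))]
side hammer [(0.75, array([ 0.425, -0.52 ,  0.022])), (0.58, array([0.655, 0.018, 0.032]))]
```

View pics/top0.png

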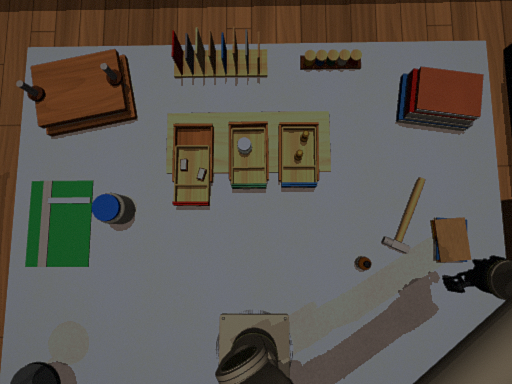

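View pics/side0.png

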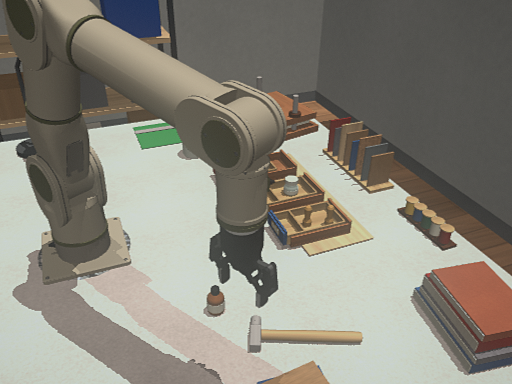

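Run:
```python
from h import *
p=camera("top");C=cloud(p);hsv=cv2.cvtColor(p["img"],cv2.COLOR_RGB2HSV)
H,S,V=[hsv[...,i].astype(int) for i in range(3)]
m={"red":((H<8)|(H>172)),"green":(H>40)&(H<88),"blue":(H>95)&(H<130)}
for k,a in m.items():
    a=a&(S>90)&(abs(C[...,2]-.062)<.006)&(p["depth"]>0)&(C[...,0]<.58)&(C[...,0]>.4)
    P=C[a]; print(k,len(P))
    if len(P)>10:
        print(P.min(0).round(3),P.max(0).round(3))
        T=P[P[:,2]>.0595]
        if len(T)>10: print(len(T),np.polyfit(T[:,1]-T[:,1].mean(),T[:,0],1).round(4), T[:,1].min().round(4),T[:,1].max().round(4))
```

```text
red 79
[0.477 0.153 0.056] [0.487 0.269 0.066]
38 [0.0195 0.4835] 0.1529 0.2693
green 91
[ 0.534 -0.04   0.056] [0.547 0.071 0.068]
45 [-0.0062  0.5425] -0.0396 0.0703
blue 76
[ 0.539 -0.209  0.056] [ 0.549 -0.096  0.066]
42 [-0.0071  0.5446] -0.2081 -0.0961
```

The top view shows the red tray (left, front at about px 190,204) sticking out, green in the middle and blue on the right (px 298,184) with two stamps. The side view shows clear bench in front of the trays. I'll shut the gripper, square it up and travel across.

Emit:
carry_out([
  [0.15, -0.15, 0, 0.2, -1],
  [0.35, -0.35, 0, 0.5, -1],
  [0.55, -0.55, 0, 0.75, -1],
  [0.75, -0.74, 0, 0.892, -1],
  [0.75, -0.74, 0, 0.892, -1],
], force=40)

```text
clock: 1.68
position: [0.3336, -0.4057, 0.2538]
ee_rot: [1.0, 0.002, 0.0, 0.0]
ft_force: [-0.0, 0.1, 0.5]
grip_width: 0.002
grasp_force: 0.0
```

Emit:
carry_out([
  [0.2, -0.3, 0, 0, -1],
  [0.4, -0.65, 0, 0, -1],
  [0.6, -1, 0, 0, -1],
])

```text
clock: 2.05
position: [0.4224, -0.2579, 0.2535]
ee_rot: [1.0, -0.001, 0.0, 0.0]
ft_force: [1.2, -0.5, 0.4]
grip_width: -0.005
grasp_force: 0.0
```

Emit:
carry_out([
  [0, -0.35, 0, 0, -1],
  [0, -0.7, 0, 0, -1],
  [0, -1, 0, 0, -1],
])

```text
clock: 2.42
position: [0.422, -0.1074, 0.2536]
ee_rot: [1.0, 0.0, 0.0, 0.0]
ft_force: [0.8, 0.2, 0.2]
grip_width: 0.001
grasp_force: 0.0
```

Emit:
carry_out([
  [0, -0.35, 0.1, 0, -1],
  [0, -0.7, 0.2, 0, -1],
  [0, -1, 0.3, 0, -1],
])

```text
clock: 2.8
position: [0.4222, 0.0427, 0.2083]
ee_rot: [1.0, 0.0, 0.001, 0.0]
ft_force: [0.2, 0.8, 0.4]
grip_width: 0.002
grasp_force: 0.0
```

Emit:
carry_out([
  [0, -0.35, 0.15, 0, -1],
  [0, -0.7, 0.3, 0, -1],
  [0, -1, 0.4, 0, -1],
  [0, -1, 0.4, 0, -1],
])

```text
clock: 3.3
position: [0.4214, 0.1943, 0.1475]
ee_rot: [1.0, 0.002, -0.001, -0.001]
ft_force: [0.4, -1.0, -0.5]
grip_width: 0.001
grasp_force: 0.0
```

Emit:
carry_out([
  [0, -0.11, 0.2, 0, -1],
  [0, -0.11, 0.4, 0, -1],
  [0, -0.11, 0.58, 0, -1],
  [0, -0.11, 0.58, 0, -1],
])

```text
clock: 3.8
position: [0.4216, 0.2063, 0.0601]
ee_rot: [1.0, -0.001, -0.001, 0.001]
ft_force: [-0.2, -0.3, -0.5]
grip_width: -0.003
grasp_force: 0.0
```

Run:
```python
from h import *
print(manip.get_obs()["position"],manip.get_obs()["ft_force"])
a=camera("wrist");b=camera("side")
cv2.imwrite("pics/w1.png",np.hstack([a["img"],b["img"]])[...,::-1][:, ::1] if 0 else cv2.resize(np.hstack([a["img"],b["img"]]),(800,300),interpolation=cv2.INTER_AREA)[...,::-1])
C=cloud(a)
for q in ["red_lip_mid"]:
  for o in outline_of(q,a)[:1]:
    P=C[o["region"]&(a["depth"]>0)];T=P[abs(P[:,2]-.063)<.003];T=T[T[:,0]<.53]
    print(q,o["conf"],len(T),T.min(0) if len(T) else 0,T.max(0) if len(T) else 0,np.median(T,0))
hsv=cv2.cvtColor(a["img"],cv2.COLOR_RGB2HSV);H,S=hsv[...,0],hsv[...,1]
m=((H<8)|(H>172))&(S>120)&(a["depth"]>0)&(C[...,0]<.52);P=C[m]
for z in (.06,.0545,.03):
  T=P[abs(P[:,2]-z)<.003]
  if len(T): print(z,len(T),np.percentile(T,[2,50,98],axis=0).round(4).tolist())
```

```text
[0.42163817 0.20634608 0.06009959] [-0.20847402 -0.3084905  -0.51853339]
red_lip_mid 0.75 4117 [0.48324737 0.15182473 0.06004635] [0.48972249 0.26954631 0.0653692 ] [0.48649821 0.21001246 0.06286343]
0.06 3851 [[0.4783, 0.1547, 0.057], [0.4848, 0.2114, 0.062], [0.4895, 0.2668, 0.063]]
0.0545 2635 [[0.4778, 0.1545, 0.0534], [0.4805, 0.2126, 0.0568], [0.4896, 0.2668, 0.0575]]
0.03 98 [[0.4891, 0.1587, 0.0273], [0.4892, 0.185, 0.031], [0.4897, 0.2643, 0.0329]]
```

View pics/w1.png

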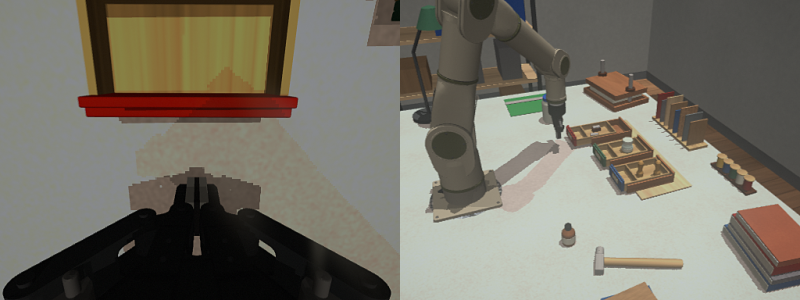

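The wrist view shows the red front (left half, px 85–298, row ~105) squarely ahead of the shut fingertips, and the side view shows clear space around them. Now I push slowly.

Emit:
carry_out([
  [0.1, -0.03, 0, 0, -1],
  [0.2, -0.03, 0, 0, -1],
  [0.25, -0.03, 0, 0, -1],
  [0.28, -0.03, 0, 0, -1],
  [0.31, -0.03, 0, 0, -1],
  [0.34, -0.03, 0, 0, -1],
  [0.37, -0.03, 0, 0, -1],
  [0.41, -0.03, 0, 0, -1],
  [0.45, -0.03, 0, 0, -1],
  [0.49, -0.03, 0, 0, -1],
  [0.53, -0.03, 0, 0, -1],
  [0.57, -0.03, 0, 0, -1],
  [0.61, -0.03, 0, 0, -1],
  [0.64, -0.03, 0, 0, -1],
])

```text
clock: 5.7
position: [0.5183, 0.2124, 0.0612]
ee_rot: [1.0, -0.0, -0.0, 0.0]
ft_force: [-2.5, -1.8, -0.8]
grip_width: -0.005
grasp_force: 1.4
```

```bash
cat > lip.py <<'E'
from h import *
import sys
def lip(c,cam):
    a=camera(cam);C=cloud(a)
    hsv=cv2.cvtColor(a["img"],cv2.COLOR_RGB2HSV);H,S=hsv[...,0].astype(int),hsv[...,1]
    m={"red":((H<8)|(H>172)),"green":(H>40)&(H<88),"blue":(H>95)&(H<130)}[c]
    m=m&(S>90)&(a["depth"]>0)&(C[...,0]<.62)&(C[...,0]>.4)
    T=C[m&(abs(C[...,2]-.063)<.0025)]
    print(c,cam,len(T),np.percentile(T,[2,50,98],axis=0).round(4).tolist() if len(T) else "")
    return a
E
python3 - <<'E'
from lip import *
o=manip.get_obs();print(o["position"],o["ft_force"])
lip("red","wrist")
E
```

```text
[0.51834489 0.21236267 0.06120344] [-2.51584729 -1.79610468 -0.76069411]
red wrist 3193 [[0.5362, 0.1544, 0.0608], [0.5396, 0.2115, 0.0628], [0.5423, 0.2664, 0.064]]
```

Emit:
carry_out([
  [0.02, 0, 0, 0, -1],
  [0.04, 0, 0, 0, -1],
  [0.06, 0, 0, 0, -1],
  [0.06, 0, 0, 0, -1],
])

```text
clock: 6.25
position: [0.5261, 0.2126, 0.0613]
ee_rot: [1.0, 0.0, -0.001, 0.0]
ft_force: [-8.6, -2.6, 4.4]
grip_width: -0.001
grasp_force: 3.9
```

Emit:
carry_out([
  [0.02, 0, 0, 0, -1],
  [0.04, 0, 0, 0, -1],
  [0.04, 0, 0, 0, -1],
])

```text
clock: 6.62
position: [0.5265, 0.2128, 0.061]
ee_rot: [1.0, 0.001, -0.006, 0.002]
ft_force: [-36.6, -9.4, 29.1]
grip_width: 0.002
grasp_force: 18.7
```

Emit:
carry_out([
  [-0.1, 0, 0, 0, -1],
  [-0.3, 0, 0, 0, -1],
  [-0.5, 0, -0.2, 0, -1],
  [-0.5, 0, -0.6, 0, -1],
  [-0.5, 0, -0.6, 0, -1],
])

```text
clock: 7.25
position: [0.4606, 0.2143, 0.156]
ee_rot: [1.0, 0.0, 0.005, -0.001]
ft_force: [1.0, -0.8, -0.5]
grip_width: -0.002
grasp_force: 0.0
```

Run:
```python
from lip import *
o=manip.get_obs();print(o["position"],o["ft_force"])
a=lip("red","wrist");lip("red","top");lip("green","top");b=lip("blue","top")
cv2.imwrite("pics/w2.png",cv2.resize(np.hstack([a["img"],cv2.resize(b["img"][100:220,150:350],(640,384))]),(800,267),interpolation=cv2.INTER_AREA)[...,::-1])
```

```text
[0.46057575 0.21426391 0.15602965] [ 0.99220412 -0.77846575 -0.45922698]
red wrist 1278 [[0.5439, 0.1542, 0.0613], [0.5467, 0.2111, 0.0629], [0.5489, 0.2663, 0.0643]]
red top 27 [[0.5395, 0.1558, 0.0605], [0.544, 0.2107, 0.0622], [0.5459, 0.2577, 0.0646]]
green top 27 [[0.5381, -0.0361, 0.0607], [0.543, 0.0169, 0.0622], [0.5448, 0.0685, 0.065]]
blue top 26 [[0.542, -0.2035, 0.0606], [0.5455, -0.1523, 0.0627], [0.5473, -0.1009, 0.0648]]
```

View pics/w2.png

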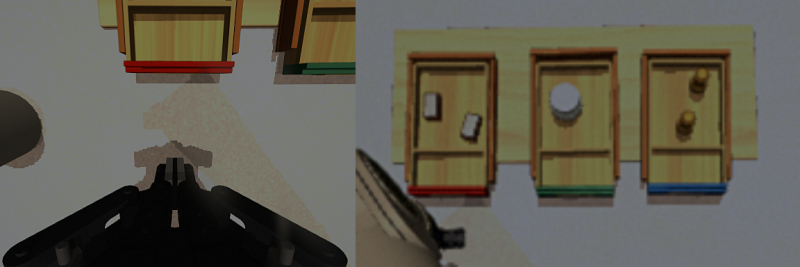

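Left (wrist): red front sits against its carrier at px 125–232, row 67. Right (top crop): all three fronts are in line, type blocks lying and stamps standing. Red is home, so I go to blue.

Emit:
carry_out([
  [0, 0.35, 0, 0, -1],
  [0, 0.7, 0, 0, -1],
  [0, 1, 0, 0, -1],
])

```text
clock: 7.82
position: [0.4573, 0.0605, 0.1502]
ee_rot: [1.0, -0.0, -0.001, -0.0]
ft_force: [0.9, 0.1, -0.1]
grip_width: 0.001
grasp_force: 0.0
```

Emit:
carry_out([
  [0, 0.35, 0, 0, -1],
  [0, 0.7, 0, 0, -1],
  [0, 1, 0, 0, -1],
])

```text
clock: 8.2
position: [0.4572, -0.0894, 0.1503]
ee_rot: [1.0, -0.001, -0.001, -0.0]
ft_force: [0.6, 0.8, 0.3]
grip_width: 0.005
grasp_force: 0.0
```

Emit:
carry_out([
  [0, 0.2, 0, 0, -1],
  [0, 0.44, 0, 0, -1],
  [0, 0.44, 0, 0, -1],
])

```text
clock: 8.57
position: [0.457, -0.156, 0.1499]
ee_rot: [1.0, -0.002, -0.001, -0.0]
ft_force: [-0.0, 1.3, 0.2]
grip_width: -0.002
grasp_force: 0.0
```

Run:
```python
from lip import *
o=manip.get_obs();print(o["position"],o["ft_force"])
a=lip("blue","wrist")
for q in ["stamp_a"]: print([(b["conf"],b["position"]) for b in boxes_of(q,a)[:2]])
```

```text
[ 0.45699044 -0.15600705  0.14994924] [-0.03136133  1.2763663   0.23456698]
blue wrist 1482 [[0.5449, -0.2094, 0.0614], [0.5481, -0.1534, 0.0629], [0.5512, -0.0977, 0.0644]]
[]
```

Emit:
carry_out([
  [0.3, -0.015, 0, 0, -1],
  [0.6, -0.015, 0, 0, -1],
  [0.79, -0.015, 0, 0, -1],
  [0.79, -0.015, 0, 0, -1],
  [0.79, -0.015, 0.15, 0, -1],
  [0.79, -0.015, 0.3, 0, -1],
  [0.79, -0.015, 0.4, 0, -1],
  [0.79, -0.015, 0.5, 0, -1],
  [0.79, -0.015, 0.6, 0, -1],
  [0.79, -0.015, 0.6, 0, -1],
])

```text
clock: 9.93
position: [0.5757, -0.151, 0.0601]
ee_rot: [1.0, -0.0, -0.001, -0.0]
ft_force: [0.4, -0.6, 0.6]
grip_width: -0.004
grasp_force: 0.0
```

Run:
```python
from h import *
o=manip.get_obs();print(o["position"],o["ft_force"])
a=camera("wrist");b=camera("side")
cv2.imwrite("pics/w3.png",cv2.resize(np.hstack([a["img"],cv2.resize(b["img"][120:300,160:400],(512,384))]),(800,300),interpolation=cv2.INTER_AREA)[...,::-1])
```

```text
[ 0.57565733 -0.1510357   0.06014793] [ 0.4458935  -0.56744096  0.56524299]
```

View pics/w3.png

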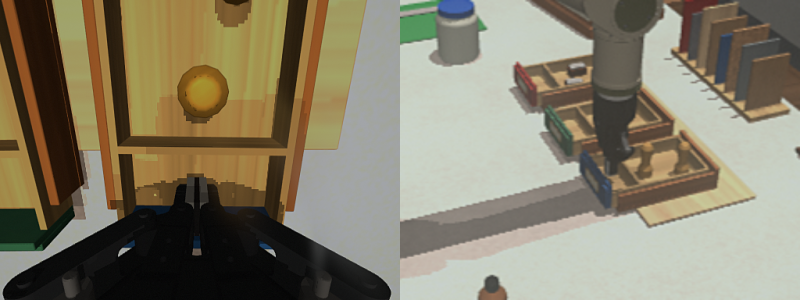

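The fingertips are inside the blue tray's well, behind the lip (left picture, px 195,210), and both stamps are standing. Now I draw gently.

Emit:
carry_out([
  [-0.03, 0, 0, 0, -1],
  [-0.06, 0, 0, 0, -1],
  [-0.07, 0, 0, 0, -1],
  [-0.08, 0, 0, 0, -1],
  [-0.09, 0, 0, 0, -1],
  [-0.1, 0, 0, 0, -1],
  [-0.11, 0, 0, 0, -1],
  [-0.12, 0, 0, 0, -1],
  [-0.135, 0, 0, 0, -1],
  [-0.15, 0, 0, 0, -1],
  [-0.17, 0, 0, 0, -1],
  [-0.19, 0, 0, 0, -1],
  [-0.21, 0, 0, 0, -1],
  [-0.23, 0, 0, 0, -1],
  [-0.25, 0, 0, 0, -1],
  [-0.27, 0, 0, 0, -1],
  [-0.29, 0, 0, 0, -1],
  [-0.305, 0, 0, 0, -1],
  [-0.315, 0, 0, 0, -1],
  [-0.32, 0, 0, 0, -1],
])

```text
clock: 12.52
position: [0.5284, -0.1513, 0.0614]
ee_rot: [1.0, -0.0, 0.0, 0.0]
ft_force: [3.0, 1.9, 0.1]
grip_width: 0.003
grasp_force: 1.3
```

Run:
```python
from lip import *
o=manip.get_obs();print(o["position"],o["ft_force"])
lip("blue","top");b=camera("side")
for q in ["stamp_a"]: print([(r["conf"],r["position"].round(3) if hasattr(r["position"],"round") else r["position"]) for r in boxes_of(q,b)[:2]])
```

```text
[ 0.52837216 -0.15126262  0.06141546] [3.0333505  1.93515022 0.14737159]
blue top 8 [[0.512, -0.1248, 0.0612], [0.5124, -0.1139, 0.0622], [0.5153, -0.0957, 0.0649]]
[(0.68, [0.6092, -0.1597, 0.0545])]
```

Emit:
carry_out([
  [-0.005, 0, 0, 0, -1],
  [-0.015, 0, 0, 0, -1],
  [-0.03, 0, 0, 0, -1],
  [-0.05, 0, 0, 0, -1],
  [-0.07, 0, 0, 0, -1],
  [-0.09, 0, 0, 0, -1],
  [-0.11, 0, 0, 0, -1],
  [-0.13, 0, 0, 0, -1],
  [-0.15, 0, 0, 0, -1],
  [-0.17, 0, 0, 0, -1],
  [-0.19, 0, 0, 0, -1],
  [-0.21, 0, 0, 0, -1],
  [-0.23, 0, 0, 0, -1],
  [-0.25, 0, 0, 0, -1],
  [-0.27, 0, 0, 0, -1],
  [-0.29, 0, 0, 0, -1],
  [-0.305, 0, 0, 0, -1],
  [-0.315, 0, 0, 0, -1],
  [-0.32, 0, 0, 0, -1],
])

```text
clock: 15.05
position: [0.4803, -0.1512, 0.0613]
ee_rot: [1.0, -0.0, 0.0, 0.0]
ft_force: [2.5, 0.9, 0.2]
grip_width: 0.003
grasp_force: 1.3
```

Emit:
carry_out([
  [-0.005, 0, 0, 0, -1],
  [-0.012, 0, 0, 0, -1],
  [-0.02, 0, 0, 0, -1],
  [-0.028, 0, 0, 0, -1],
  [-0.036, 0, 0, 0, -1],
  [-0.044, 0, 0, 0, -1],
  [-0.05, 0, 0, 0, -1],
  [-0.05, 0, 0, 0, -1],
])

```text
clock: 16.05
position: [0.4727, -0.1513, 0.0613]
ee_rot: [1.0, -0.0, -0.0, 0.0]
ft_force: [2.1, 1.0, 0.1]
grip_width: 0.001
grasp_force: 0.8
```

Emit:
carry_out([
  [-0.005, 0, 0, 0, -1],
  [-0.012, 0, 0, 0, -1],
  [-0.02, 0, 0, 0, -1],
  [-0.026, 0, 0, 0, -1],
  [-0.032, 0, 0, 0, -1],
  [-0.036, 0, 0, 0, -1],
  [-0.036, 0, 0, 0, -1],
])

```text
clock: 16.92
position: [0.4673, -0.1512, 0.0613]
ee_rot: [1.0, -0.0, -0.0, 0.0]
ft_force: [1.9, 0.7, 0.1]
grip_width: 0.0
grasp_force: 0.9
```

Emit:
carry_out([
  [-0.005, 0, 0, 0, -1],
  [-0.01, 0, 0, 0, -1],
  [-0.015, 0, 0, 0, -1],
  [-0.02, 0, 0, 0, -1],
  [-0.025, 0, 0, 0, -1],
  [-0.025, 0, 0, 0, -1],
])

```text
clock: 17.68
position: [0.4636, -0.1512, 0.0613]
ee_rot: [1.0, -0.0, -0.0, 0.0]
ft_force: [2.5, 1.4, -0.6]
grip_width: 0.001
grasp_force: 0.9
```

Emit:
carry_out([
  [-0.005, 0, 0, 0, -1],
  [-0.01, 0, 0, 0, -1],
  [-0.015, 0, 0, 0, -1],
  [-0.02, 0, 0, 0, -1],
  [-0.02, 0, 0, 0, -1],
])

```text
clock: 18.3
position: [0.4616, -0.1511, 0.0614]
ee_rot: [1.0, -0.0, 0.001, 0.0]
ft_force: [8.5, -0.0, -5.3]
grip_width: 0.002
grasp_force: 3.9
```

Force is climbing, so the tray is reaching its stop. One more small pull to be sure.

Emit:
carry_out([
  [-0.005, 0, 0, 0, -1],
  [-0.01, 0, 0, 0, -1],
  [-0.01, 0, 0, 0, -1],
])

```text
clock: 18.68
position: [0.4616, -0.1512, 0.0617]
ee_rot: [1.0, 0.0, 0.003, 0.0]
ft_force: [14.3, 0.3, -11.3]
grip_width: -0.0
grasp_force: 7.2
```

Emit:
carry_out([
  [0.01, 0, 0, 0, -1],
  [0.02, 0, 0, 0, -1],
  [0.04, 0, 0, 0, -1],
  [0.07, 0, 0, 0, -1],
  [0.1, 0, 0, 0, -1],
  [0.1, 0, 0, 0, -1],
  [0.1, 0, -0.1, 0, -1],
  [0.1, 0, -0.25, 0, -1],
  [0.1, 0, -0.5, 0, -1],
  [0.1, 0, -0.75, 0, -1],
  [0.1, 0, -0.95, 0, -1],
  [0.1, 0, -0.95, 0, -1],
])

```text
clock: 20.18
position: [0.4754, -0.1514, 0.2071]
ee_rot: [1.0, -0.0, 0.002, 0.001]
ft_force: [0.0, 0.6, 0.3]
grip_width: 0.001
grasp_force: 0.0
```

Run:
```python
from lip import *
o=manip.get_obs();print(o["clock"],o["position"],o["ft_force"])
lip("blue","wrist");lip("blue","top");t=lip("red","top");lip("green","top")
b=camera("side")
print([(r["conf"],r["position"]) for r in boxes_of("stamp_a",b)[:2]])
cv2.imwrite("pics/w4.png",cv2.resize(np.hstack([cv2.resize(t["img"][100:220,150:350],(640,384)),cv2.resize(b["img"][120:300,160:400],(512,384))]),(800,267),interpolation=cv2.INTER_AREA)[...,::-1])
```

```text
20.175 [ 0.47541996 -0.15139781  0.2071274 ] [0.00456302 0.55805166 0.25063205]
blue wrist 614 [[0.4455, -0.2087, 0.0611], [0.4489, -0.1466, 0.0627], [0.4521, -0.0968, 0.064]]
blue top 4 [[0.4462, -0.121, 0.0611], [0.4463, -0.1128, 0.0628], [0.4463, -0.0987, 0.0634]]
red top 32 [[0.5424, 0.1537, 0.0606], [0.544, 0.2155, 0.063], [0.5446, 0.2655, 0.0653]]
green top 30 [[0.5415, -0.0357, 0.0608], [0.543, 0.0153, 0.0632], [0.5463, 0.0683, 0.0652]]
[(0.67, [0.5437, -0.1576, 0.0505]), (0.35, [0.5065, -0.1507, 0.0303])]
```

View pics/w4.png

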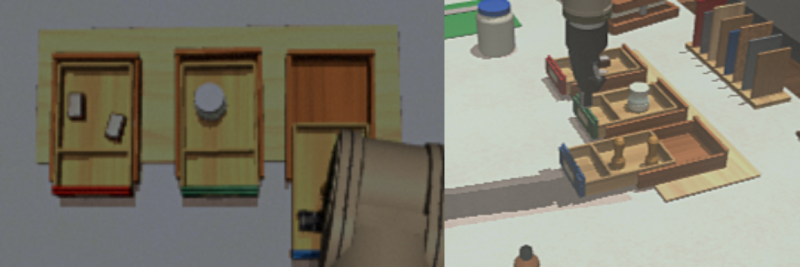

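The left crop shows red and green home. In the right crop the blue tray is fully out (lip about px 570,165), both stamps are standing (px 617,155 and 653,150), and the arm is clear of everything.

```bash
python3 -c "
from workcell import ticket;print(ticket.hand_in())"
```

```text
the job is handed in; nothing more can be done
None
```

The red tray was pushed home, then the blue tray drawn about 100 mm to its stop; in the last pictures both stamps stood, the type blocks lay in the red tray and green was where it started. The job was handed in with the arm clear at about 20 s; no verdict came back.

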